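Set the tool rest of a bench grinder to its feeler gauge

TASK

The tool rest of the bench grinder stands too far from the worn wheel: take the feeler gauge from its wooden block, hang it by its foot on the rest with the blade down in the gap, and slide the rest in until the blade is nipped lightly between rest and wheel, never jamming it hard. Then draw the gauge slowly straight up so that you feel the blade drag on both sides, and hang it back in the slot of its block, standing free. Do not push or shift the rest while the gauge is out of the gap, and leave the other things on the bench alone.

Things in the scene. Friction and masses are not known exactly. Their poses are not given: they have to be found in the camera images.
- grinder: Bench grinder, fixed, grey, 370 mm wide, a felt polishing wheel at its other end. Origin on the bench under the middle of the stone grinding wheel; x points from the machine's front to its back, y along the spindle to the motor, z up. The wheel's guard (radius 86 mm, 46 mm wide) is open at the front from the rest up to 62 deg above level
- spindle (a point): Spindle axis in the middle of the stone wheel, 130 mm above the bench, grinder's axes. The wheel is 20 mm wide (y), stands still and is worn: at spindle height its front face lies anywhere from 68 to 76 mm in front (-x) of this point; it is not measured and must be found by feel. Above and below it curves away. It gives about 1 mm per 6 N
- rest: Tool rest: level steel table 42 mm (x) by 62 mm (y), 7 mm thick, its top 133 mm above the bench. Origin mid-way along the upper edge facing the wheel, x to the wheel, so the front edge (to push on, free space below) is at x = -42 mm. It slides along x only: about 6 N moves it, and it stays where left, even with a blade nipped. Gap at start 10 to 24 mm
- grip (a point): Centre of the upright black grip of the feeler gauge: 14 mm (gauge x) by 20 mm (gauge y), 40 mm tall; grasp it from above across its 20 mm (along gauge y). It stands on the gauge's foot; this point is 26 mm above the underside of the foot and 14 mm behind (-x) the middle of the blade
- gauge: Loose steel feeler gauge, about 0.11 kg. Origin at mid-thickness of the blade, level with the foot's underside. Blade 4 mm thick (x), 18 mm wide (y), hanging to 30 mm below. It floats 3 mm either way in x on a soft spring in its holder. Foot: plate 18 mm wide, 6 mm thick, x = -32 to +2 mm, underside at z = 0. On the rest, the foot lies on the table, x to the wheel, and stays up when let go
- tip (a point): Middle of the lower end of the gauge's blade, 30 mm below the gauge's origin. Nipped with about 3 to 10 N on top of the 6 N that move the rest, the blade drags with about 1 to 6 N when drawn up; loose, it drags with none
- block: Wooden gauge block, fixed, 90 mm (x) by 70 mm (y) by 50 mm tall, origin at the centre of its underside. At the start the gauge hangs in its slot with the same axes as the block, foot on the block's top
- slot (a point): Centre of the slot's mouth on the top of the block, 12 mm along the block's x from its middle: slot 13 mm (block x) by 27 mm (block y), 40 mm deep, vertical
- oilstone: Grey oilstone 145 x 50 mm in a dark wooden base 165 (y) x 70 (x) x 44 mm tall in all, loose bystander. Origin at the centre of its underside
- oil: White oil bottle 44 mm across, 110 mm tall, loose bystander. Origin at the centre of its underside
- knife: Kitchen knife lying flat, about 300 mm long, loose bystander. Origin where the handle (115 mm, to -x) meets the blade (+x)

How it is judged:
On the way, in this order (a step that is already met when the one before it is completed fails the run):
1. the gauge hangs upright on the rest, its foot on the table and its blade down in the gap, square to the wheel within 8 deg (x of tip in the frame of rest between -0.001 and 0.024 m and y of tip in the frame of rest between -0.015 and 0.015 m and z of tip in the frame of rest below -0.027 m and angle between gauge's own z axis and vertical below 0.1 rad and angle between the x axis of gauge and the x axis of rest, either way round below 0.14 rad), for 0.2 s.
2. the rest has been slid in so that the blade is nipped between rest and wheel (0.7 N or more on either side) (x of tip in the frame of rest between -0.001 and 0.024 m and y of tip in the frame of rest between -0.015 and 0.015 m and angle between gauge's own z axis and vertical below 0.06 rad and angle between the x axis of gauge and the x axis of rest, either way round below 0.08 rad and x of tip in the frame of rest below 0.0035 m and contact force between gauge and rest above 0.7 N and contact force between gauge and grinder above 0.7 N and z of tip in the frame of rest below -0.026 m), for 0.2 s.
3. the gauge is being drawn up out of the gap, still upright and square, and its blade drags on rest and wheel (0.7 N or more on either side) (x of tip in the frame of rest between -0.001 and 0.024 m and y of tip in the frame of rest between -0.015 and 0.015 m and angle between gauge's own z axis and vertical below 0.06 rad and angle between the x axis of gauge and the x axis of rest, either way round below 0.08 rad and x of tip in the frame of rest below 0.0035 m and contact force between gauge and rest above 0.7 N and contact force between gauge and grinder above 0.7 N and z of tip in the frame of rest between -0.025 and -0.006 m and linear speed of gauge above 0.003 m/s), for 0.02 s.
At the end, for the whole second after the job is handed in: The gauge is let go and at rest, hanging upright in the slot of its block with the foot down on the block (within 3 mm); the rest stands still where the gauge set it, its edge one blade (4 mm) from the wheel: 70.5 to 81.5 mm in front of the wheel's centre according to wear (horizontal distance between tip and slot below 0.009 m and z of tip in the frame of slot below -0.027 m and angle between gauge's own z axis and vertical below 0.1 rad and linear speed of gauge below 0.01 m/s and linear speed of rest below 0.002 m/s and x of rest in the frame of grinder between -0.0815 and -0.0705 m); the robot touches nothing.
It fails at once if more than 20 N is put on the wheel or any other part of the grinder's body, by the blade or by the robot (contact force between anything else and grinder above 20 N).
It fails at once if the rest moves (over 4 mm/s) while the gauge's blade is not in the gap (not (x of tip in the frame of rest between -0.001 and 0.024 m and y of tip in the frame of rest between -0.015 and 0.015 m and z of tip in the frame of rest below -0.002 m) and linear speed of rest above 0.004 m/s).
It fails at once if the robot presses on the rest (over 3 N) while the gauge's blade is not in the gap (not (x of tip in the frame of rest between -0.001 and 0.024 m and y of tip in the frame of rest between -0.015 and 0.015 m and z of tip in the frame of rest below -0.002 m) and contact force between any of the fingers, the arm and rest above 3 N).
It fails at once if the oilstone, the oil bottle or the knife is shifted by more than 20 mm (distance of any of oilstone, oil, knife from where it was at the start of the episode above 0.02 m).
It also fails if it takes over 64 s, if anything falls off the work surface, if the arm or the gripper's body presses on something with over 40 N, if the wrist force passes 120 N, or if a joint passes its speed limit or range.

ROBOT

A 6-joint arm with a two-finger parallel gripper is mounted at the origin on the work surface. World frame = base frame: x ahead of the robot, y to its left, z up, the work surface at z = 0. Lengths are in m, angles in rad, forces in N, time in s.
With the tool pointing down it reaches from about 0.375 to 0.975 m from the base axis. Payload 3.8 kg.
Tool frame: the origin (TCP) lies between the finger pads; the fingertips stand 22 mm ahead of it and the grasp point (between the pads) lies 3 mm ahead of it; z points along the fingers, y is the direction in which the jaws open and shut (so a half turn about z gives the same grasp; the last joint's range is limited). The gripper opens to 85 mm and grips with 20 to 120 N. Pads are 22 mm wide; open, the fingers measure 114 mm over their backs; the gripper's body (76 mm by 85 mm) begins 54 mm behind the grasp point. The pads swing forward as they close: fully open they stand 13 mm farther back than shut.
Start: joints at [1.206, 0.264, 1.604, -0, 1.274, -0.037], TCP at [0.217, 0.639, 0.253] pointing down, gripper open.
Joint ranges: [-2.63, 2.63], [-0.94, 2.18], [0.31, 2.57], [-1.31, 4.45], [0, 2.66], [-2.55, 2.55]. Speed limits (rad/s): [2.57, 2.57, 3.14, 3.14, 3.14, 3.14].

INTERFACE

Orientations are given as a rotation vector (axis times angle).
In Python, from workcell import * gives the robot as it stands.
- The arm moves only by the tool step_arm, never from a script. Its argument "motion" is a list that holds one entry, the list of rows, each a list of 7 numbers: the finger opening in m, from 0 to 0.0854, then the shift along the world's x, y, z in m, then the turn, a rotation vector about the world's x, y, z in degrees. A call has exactly 8 rows; each row is the pose to reach, as a shift and turn from the pose measured when the call began; what a row does not reach only later rows make up. A row lasts 1/8 s, in which the tool goes at most 62.5 mm and 10.7 degrees, less where a joint would pass 70% of its speed; a pose out of reach is approached as far as the arm can. A call with a gripper value outside its range is refused whole. The fingers move at their own pace and stop on an object; "newtons" is the grip in N (left out, the last holds). Time passes only in rows, so rows that repeat a pose let the fingers close, or fill a call up. It gives the time, the measured TCP pose, the force and the opening at its end, in the units of the state.
- read_state(): the state, without advancing time (a new reading comes with each control period).
- read_camera(name): name is "side" or "top"; returns (picture, depth): 420x560x3 uint8, blue, green, red; 420x560 float32, m along the optical axis (not along the pixel's ray), 0 where there is no reading.
- get_calibration(name): a dict with "K" (3x3 intrinsics, pixels), "dist_coeffs" ([k1, k2, p1, p2, k3] as OpenCV has them; the pictures are not rectified), "world_from_camera" (4x4, takes a point from camera to world coordinates). Camera axes: x right, y down, z forward; pixel columns grow to the right and rows downward; lengths in m; the calibration is good to about 2 mm. A picture is of the moment at which its call begins. get_calibration takes no time and is no camera call.
- finish_job(): hands the job in, once; it reports no verdict.
Trained networks look in the newest picture that a camera, given by its name, has taken for a name from the list of things; names that differ only in an ending like _2 or _b are one class to them, and where a whole thing is asked for, a point or a joint stands for the part that bears it (a point fixed in the world has none). Each returns a list of dicts, best first, with "score" (0 to 1); they miss things now and then, are a little off and sometimes report something else, mostly with a low value. They report only what shows in the picture. A call takes as long as a camera call.
- spot_in(camera, thing): "xyz" ([x, y, z] in m, in the coordinates of the camera as it stood for that picture, good to about 4 mm: the middle of the surface that is visible of it).
- regions_of(camera, thing): "region" (420x560 bool, what is visible of it).
The state is a dict: "time": time; "q": joint angles; "joint_vel": joint speeds; "joint_torque": joint torques, N m; "tool_pos": TCP position; "tcp_rot": TCP orientation; "wrist_force": force on the tool from outside, world axes, zero at the start; "torque": the same for the moment, N m; "width": opening from 0.0 (shut) to 1.0 (fully open).
Only numpy, scipy, OpenCV 4.12 (cv2) and the standard library are available. Lean on these libraries where they do the work, as an engineer would, in place of code of your own. Each camera call takes 0.05 s, during which the arm holds its last target. There are 200 camera calls.

## Working session

There is one attempt and no reset: what is moved stays moved. The work goes in short steps, Python scripts to look and compute and a tool call to move; the robot and the scene stay as the last step left them, time stands still between calls to the robot, and variables do not carry over. Pictures are saved under pics/ and viewed, on a budget of 10 in all, crops included, one or two more only if the job needs it, and the job is handed in when it is done.

Besides the shell and the picture viewer there is one more tool, called after ">>>" by a JSON object that holds its "name" and its "arguments". step_arm: Moves the arm, as the interface text tells. Its arguments: {"type":"object","properties":{"motion":{"type":"array"},"newtons":{"type":"number"}},"required":["motion"]}

```bash
mkdir -p pics; cat > h.py <<'E'
from workcell import *
import numpy as np, cv2
def W(cam,p):
    T=np.array(get_calibration(cam)["world_from_camera"]); return T[:3,:3]@np.array(p)+T[:3,3]
def cloud(cam,depth,mask=None):
    c=get_calibration(cam);K=np.array(c["K"]);d=np.array(c["dist_coeffs"])
    m=depth>0
    if mask is not None: m&=mask
    v,u=np.nonzero(m)
    pts=cv2.undistortPoints(np.stack([u,v],1).astype(np.float64)[:,None],K,d)[:,0]
    z=depth[v,u]; P=np.c_[pts*z[:,None],z]
    T=np.array(c["world_from_camera"]); return P@T[:3,:3].T+T[:3,3],u,v
E
python3 - <<'E'
from h import *
s=read_state();print(s)
ims=[]
for cam in("side","top"):
    im,d=read_camera(cam);cv2.imwrite(f"pics/{cam}0.png",im);np.savez(f"{cam}0.npz",im=im,d=d)
    print(cam,np.round(get_calibration(cam)["world_from_camera"],3).tolist())
    for t in("grinder","rest","grip","gauge","block","slot","oilstone","oil","knife"):
        r=spot_in(cam,t); print(t,[(round(x["score"],2),np.round(W(cam,x["xyz"]),3).tolist()) for x in r[:2]])
        g=regions_of(cam,t)
        if g: np.save(f"{cam}_{t}.npy",g[0]["region"])
E
```

```text
{'time': 0.0, 'q': array([ 1.20608662e+00,  2.64796017e-01,  1.60537590e+00, -5.27531599e-06,
        1.27367878e+00, -3.68805577e-02]), 'joint_vel': array([-4.74479068e-04, -5.56366751e-04, -5.72146850e-04, -5.68626449e-04,
       -2.88150947e-04,  9.61012480e-05]), 'joint_torque': array([ 1.30809345e-03, -5.15080369e+01, -3.67327380e+01, -1.67660683e-04,
        1.20387267e-02,  9.65493200e-06]), 'tool_pos': array([0.21709192, 0.63842316, 0.25193205]), 'tcp_rot': array([-0.51257457, -3.09904197,  0.00347674]), 'wrist_force': array([ 0.2696916 ,  0.17608559, -0.0007605 ]), 'torque': array([ 0.03052049,  0.00430457, -0.08876667]), 'width': 0.9993175197397587}
side [[0.947, -0.213, 0.239, 0.163], [-0.32, -0.662, 0.678, -0.752], [0.014, -0.719, -0.695, 0.9], [0.0, 0.0, 0.0, 1.0]]
grinder [(0.57, [0.508, 0.045, 0.151])]
rest [(0.21, [0.286, 0.354, 0.015])]
grip [(0.65, [0.602, -0.273, 0.068])]
gauge [(0.68, [0.602, -0.275, 0.07])]
block [(0.67, [0.597, -0.286, 0.049])]
slot [(0.94, [0.592, -0.284, 0.051])]
oilstone [(0.97, [0.434, -0.268, 0.052]), (0.5, [0.365, 0.185, 0.063])]
oil []
knife [(0.88, [0.288, 0.355, 0.016]), (0.26, [0.601, -0.279, 0.071])]
top [[0.021, -0.983, 0.184, 0.261], [-1.0, -0.024, -0.014, 0.034], [0.018, -0.183, -0.983, 1.063], [0.0, 0.0, 0.0, 1.0]]
grinder [(0.73, [0.512, 0.078, 0.177])]
rest [(0.64, [0.602, -0.266, 0.074]), (0.63, [0.49, -0.07, 0.133])]
grip [(0.55, [0.598, -0.269, 0.079])]
gauge []
block [(0.66, [0.599, -0.264, 0.05])]
slot [(0.97, [0.598, -0.26, 0.049]), (0.45, [0.6, -0.267, 0.077])]
oilstone [(0.9, [0.442, -0.243, 0.046])]
oil [(0.54, [0.364, 0.187, 0.079]), (0.31, [0.441, -0.242, 0.05])]
knife [(0.78, [0.279, 0.376, 0.014])]
```

View pics/top0.png

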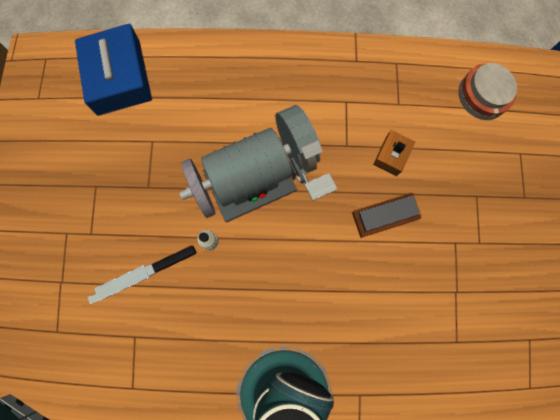

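View pics/side0.png

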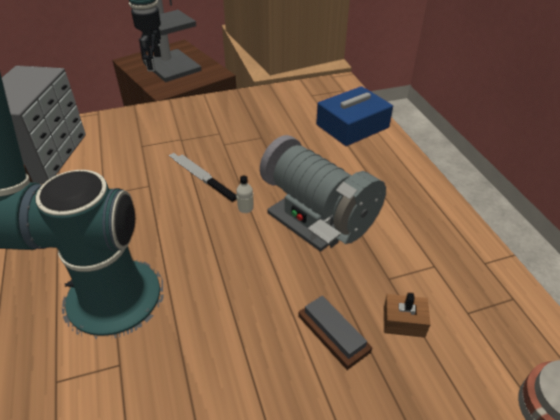

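The top view shows the grinder with its guard at (298,140) and the rest at (320,186). The block with the gauge is at (394,152), the oilstone at (387,215) and the oil bottle at (207,240). The side view agrees. Next I'll fit the rest and block poses from depth.

```bash
python3 - <<'E'
from h import *
def rect(P,n):
    r=cv2.minAreaRect(P[:,:2].astype(np.float32)*1000); print(n,len(P),"c",np.round(r[0],1),"size",np.round(r[1],1),"ang",round(r[2],1),"zmed",np.round(np.median(P[:,2])*1000,1), "medxy",np.round(np.median(P[:,:2],0)*1000,1))
C={}
for cam in("top","side"):
    f=np.load(cam+"0.npz");P,u,v=cloud(cam,f["d"]);C[cam]=P
    near=lambda c,r:np.hypot(P[:,0]-c[0],P[:,1]-c[1])<r
    z=P[:,2]
    rect(P[near((.49,-.07),.06)&(abs(z-.133)<.006)],cam+" rest")
    rect(P[near((.6,-.27),.08)&(abs(z-.05)<.004)],cam+" block")
    rect(P[near((.6,-.27),.05)&(z>.064)],cam+" grip>64")
    rect(P[near((.6,-.27),.05)&(z>.085)],cam+" griptop")
    rect(P[near((.6,-.27),.05)&(abs(z-.056)<.002)],cam+" foot")
    print(np.round([z[near((.6,-.27),.05)].max(), z[near((.55,0),.2)].max()],3))
    rect(P[near((.44,-.245),.12)&(abs(z-.044)<.006)],cam+" oilst")
    # guard points
    g=P[near((.56,-.03),.13)&(z>.15)&(P[:,1]<0.0)]
    rect(g,cam+" guard")
im=np.load("top0.npz")["im"]
a=cv2.resize(im[95:225,250:430],None,fx=4.4,fy=4.4,interpolation=cv2.INTER_CUBIC);cv2.imwrite("pics/topcrop.png",a)
E
```

```text
top rest 523 c [503.7 -61.5] size [79.7 60.9] ang 26.6 zmed 133.9 medxy [487.6 -68.3]
top block 745 c [ 607.6 -272.2] size [71.9 91.8] ang 63.8 zmed 51.0 medxy [ 602.8 -269.2]
top grip>64 91 c [ 606.8 -271.9] size [21.7 15.8] ang 63.2 zmed 90.5 medxy [ 603.3 -268.9]
top griptop 55 c [ 605.6 -272. ] size [20.6 13.4] ang 58.6 zmed 95.2 medxy [ 604.3 -270.6]
top foot 58 c [ 604.1 -270.2] size [69.6 84.2] ang 65.3 zmed 54.8 medxy [ 598.8 -264.9]
[0.101 0.224]
top oilst 1120 c [ 481.2 -241.4] size [123.6 146.9] ang 17.3 zmed 44.9 medxy [ 445.9 -251.1]
top guard 1173 c [592.8 -31.5] size [158.7  63.3] ang 0.6 zmed 213.5 medxy [570.9 -25. ]
side rest 485 c [504.4 -61.1] size [84.1 63.6] ang 26.2 zmed 133.4 medxy [488.4 -69.2]
side block 953 c [ 607.  -271.4] size [73.8 91.9] ang 64.7 zmed 51.1 medxy [ 601.2 -278.3]
side grip>64 140 c [ 603.8 -271. ] size [23.2 14.8] ang 69.3 zmed 89.9 medxy [ 601.4 -275.6]
side griptop 77 c [ 604.1 -271. ] size [23.  14.3] ang 65.8 zmed 96.2 medxy [ 602.6 -272.8]
side foot 83 c [ 601.5 -270.4] size [68.  79.3] ang 63.2 zmed 55.6 medxy [ 596.4 -270.9]
[0.1   0.223]
side oilst 1477 c [ 479.7 -241.2] size [125.7 145.5] ang 18.6 zmed 45.2 medxy [ 445.8 -258.5]
side guard 1422 c [591.1 -32.2] size [161.6  64. ] ang 0.0 zmed 193.0 medxy [574.5 -37.4]
```

View pics/topcrop.png

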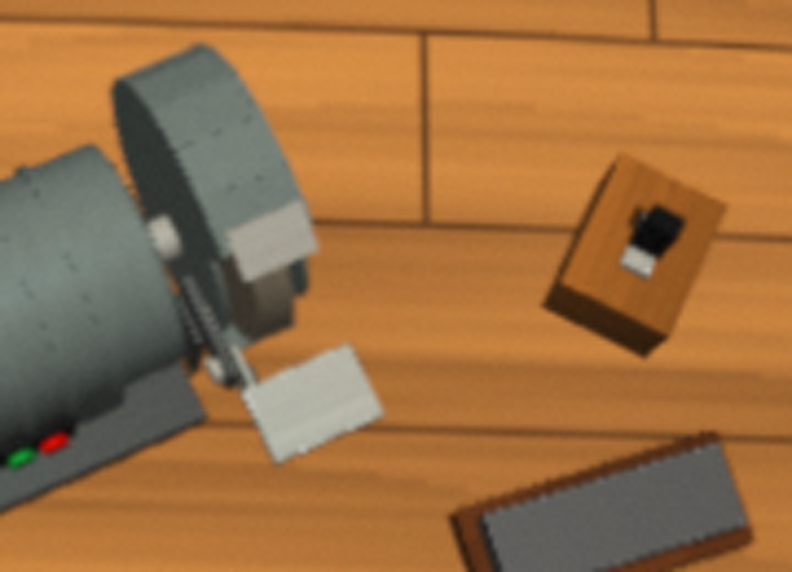

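Block long axis is at about -26° and the grinder's x axis at about +26.5°. I still need the rest edges, the gap, and which way the gauge faces in its slot.

```bash
python3 - <<'E'
from h import *
P=[];I=[]
for cam in("top","side"):
    f=np.load(cam+"0.npz");p,u,v=cloud(cam,f["d"]);P.append(p);I.append(f["im"][v,u].mean(1))
def fr(p,c,a):
    a=np.radians(a);d=p[:,:2]*1000-c;return d@np.array([[np.cos(a),-np.sin(a)],[np.sin(a),np.cos(a)]])
# rest: refine in frame at angle
c0=np.array([487.6,-68.3])
for k,n in enumerate(("top","side")):
    p=P[k];s=(abs(p[:,2]-.1335)<.004)
    for it in range(3):
        q=fr(p,c0,26.5);m=s&(abs(q[:,0])<24)&(abs(q[:,1])<36)
        c0=c0+0
    r=cv2.minAreaRect(p[m][:,:2].astype(np.float32)*1000);print(n,"rest",np.round(r[0],1),np.round(r[1],1),round(r[2],1),m.sum())
    qq=q[m];print(" x pct",np.round(np.percentile(qq[:,0],[1,50,99]),1),"y",np.round(np.percentile(qq[:,1],[1,50,99]),1))
    q=fr(p,c0,26.5)
    # profile toward wheel along center
    for y0 in(-6,0,6):
        m=(abs(q[:,1]-y0)<3)&(q[:,0]>-30)&(q[:,0]<110)
        o=np.argsort(q[m][:,0]);print(" y",y0,[(int(a),int(b*1000)) for a,b in zip(q[m][o,0],p[m][o,2])][::2])
# guard y extents: points with z 190..220
    m=(p[:,2]>.17)&(q[:,0]>20)&(q[:,0]<190)&(q[:,1]<40)&(q[:,1]>-60)
    print(" guard y",np.round(np.percentile(q[m,1],[0.5,2,50,98]),1),"x",np.round(np.percentile(q[m,0],[1,99]),1),"zmax",p[m,2].max())
# gauge map in block frame
cb=np.array([607.3,-271.8])
for k,n in enumerate(("top","side")):
    q=fr(P[k],cb,-26);p=P[k]
    for lo,hi in((.0,.047),(.053,.06),(.062,.09),(.09,.105)):
        m=(abs(q[:,0])<30)&(abs(q[:,1])<25)&(p[:,2]>lo)&(p[:,2]<hi)
        if m.sum()>3:print(n,lo,m.sum(),"x",np.round(np.percentile(q[m,0],[3,25,50,75,97]),1),"y",np.round(np.percentile(q[m,1],[3,50,97]),1))
E
```

```text
top rest [487.  -69.9] [42.2 60.9] 26.6 480
 x pct [-22.   -1.6  19.2] y [-30.9  -1.1  28.8]
 y -6 [(-28, -2), (-26, 2), (-24, 3), (-21, 129), (-21, 0), (-20, 4), (-19, 2), (-18, 134), (-17, 135), (-16, 0), (-15, 2), (-14, 1), (-13, 2), (-12, 133), (-11, 133), (-10, 135), (-9, 0), (-8, 2), (-7, 136), (-7, 135), (-5, 132), (-4, 0), (-3, 134), (0, 133), (1, 132), (2, 136), (4, 133), (6, 135), (7, 134), (9, 131), (12, 132), (14, 133), (16, 134), (17, 132), (18, 140), (42, 139), (42, 132), (43, 138), (44, 145), (44, 142), (45, 154), (45, 147), (46, 152), (47, 151), (48, 155), (49, 157), (49, 160), (50, 160), (53, 167), (53, 167), (54, 206), (54, 167), (55, 168), (56, 169), (56, 206), (57, 213), (57, 173), (57, 176), (58, 179), (60, 209), (60, 211), (60, 213), (61, 0), (63, 211), (63, 214), (64, 215), (65, 5), (66, 214), (68, 216), (70, 216), (70, 218), (72, 217), (73, 219), (76, 219), (79, 212), (81, 211), (82, 211), (84, 212), (87, 210), (88, 213), (89, 213), (90, 213), (92, 213), (93, 214), (94, 216), (95, 217), (97, 215), (99, 214), (101, 216), (102, 217), (104, 215), (105, 217), (107
[... 7022 characters left out ...]
(97, 0), (97, 213), (99, 215), (102, 0), (103, 0), (104, 216), (106, 216), (109, -1), (109, 216)]
 guard y [-27.9 -27.2 -11.5  20.2] x [ 53.7 175.9] zmax 0.22270924668177317
top 0.0 7 x [ 1.2 13.  19.3 20.9 22. ] y [-14.4   9.1  21.1]
top 0.053 74 x [-29.4 -17.6 -10.9  -4.8  24.1] y [-21.6   0.5  22.9]
top 0.062 48 x [-8.3 -7.3 -6.4 -5.7  5.3] y [-9.9  1.8 10.5]
top 0.09 46 x [-7.5 -5.6 -2.7  0.7  4.5] y [-10.6  -1.2   8.8]
side 0.0 19 x [ 9.3 14.7 17.9 18.2 23. ] y [-11.8   0.1  14.1]
side 0.053 118 x [-25.6 -15.9  -7.9   9.9  26.5] y [-21.5  -3.5  22.3]
side 0.062 74 x [-10.6  -9.6  -5.3  -0.7   3.5] y [-11.1  -8.7   7.7]
side 0.09 70 x [-10.   -8.   -3.9  -0.1   3. ] y [-11.   -3.2   9.8]
```

Gauge x in the block is at -26°, confirmed by the slot points. The gap is about 22 mm, and the wheel radius fits at about 72 mm. I'll tilt the tool 12° away from the wheel so the gripper body clears the guard's visor.

```bash
cat >> h.py <<'E'
from scipy.spatial.transform import Rotation as Ro
REST=np.array([505.6,-60.6])/1e3; RA=26.2
BLK=np.array([607.3,-271.8])/1e3; BA=-26.0
def ax(a): a=np.radians(a); return np.array([np.cos(a),np.sin(a),0])
def go(name,pt,yaw,tilt=12,s=None):
    "shift (mm) and turn (deg) to bring the grasp point to pt, jaws along y of a frame at yaw, tool leaning to -x"
    s=s or read_state(); R0=Ro.from_rotvec(s["tcp_rot"]); t=np.radians(tilt)
    z=np.sin(t)*ax(yaw)+np.array([0,0,-np.cos(t)]); y=ax(yaw+90); x=np.cross(y,z)
    R=Ro.from_matrix(np.c_[x,y,z]); tcp=np.array(pt)-.003*z
    print(name,"shift",np.round(1000*(tcp-s["tool_pos"]),1),"turn",np.round((R*R0.inv()).as_rotvec(degrees=True),1))
    return dict(tool_pos=tcp,tcp_rot=R.as_rotvec())
def onrest(x,y,z): p=REST+x*ax(RA)[:2]+y*ax(RA+90)[:2]; return [p[0],p[1],.133+z]
def onblk(x,y,z): p=BLK+x*ax(BA)[:2]+y*ax(BA+90)[:2]; return [p[0],p[1],.05+z]
E
python3 - <<'E'
from h import *
s=go("hover blk",onblk(-2,0,.1) if 0 else onblk(-.002,0,.10),BA)
s=go("grasp",onblk(-.002,0,.032),BA,s=s)
s=go("lift",onblk(-.002,0,.15),BA,s=s)
s=go("hover rest",onrest(.0055-.014,0,.09),RA,s=s)
s=go("down",onrest(.0055-.014,0,.033),RA,s=s)
E
```

```text
hover blk shift [ 387.6 -909.7 -100.3] turn [ -4.6 -11.1  -7.2]
grasp shift [  0.   0. -68.] turn [-0. -0. -0.]
lift shift [  0.   0. 118.] turn [-0. -0. -0.]
hover rest shift [-107.5  206.    23. ] turn [ 0.  -0.  52.2]
down shift [  0.   0. -57.] turn [ 0. -0.  0.]
```

>>> {"name": "step_arm", "arguments": {"motion": [[[0.045, 10, -20, 0, 0, 0, 0], [0.045, 0, 0, 0.05, 0, 0, 0], [0.045, 0.05, -0.12, 0.06, 0, 0, 0], [0.045, 0.08, -0.18, 0.06, 0, 0, 0], [0.045, 0.1, -0.24, 0.06, 0, 0, 0], [0.045, 0.12, -0.3, 0.06, 0, 0, 0], [0.045, 0.15, -0.36, 0.06, 0, 0, 0], [0.045, 0.18, -0.42, 0.06, 0, 0, 0]]], "newtons": 40}}

```text
time: 2.9
tool_pos: [0.3682, 0.2805, 0.3134]
tcp_rot: [0.511, 3.099, 0.001]
wrist_force: [1.5, 0.3, -0.0]
width: 0.524
```

>>> {"name": "step_arm", "arguments": {"motion": [[[0.045, 0.026, -0.056, 0, 0, -2, 0], [0.045, 0.05, -0.112, 0, -1, -4, -1], [0.045, 0.075, -0.168, 0, -2, -6, -2], [0.045, 0.1, -0.224, 0, -2, -8, -3], [0.045, 0.125, -0.28, 0, -3, -9, -4], [0.045, 0.15, -0.336, 0, -4, -11, -5], [0.045, 0.175, -0.392, 0, -4.6, -11.1, -7.2], [0.045, 0.2, -0.448, -0.01, -4.6, -11.1, -7.2]]]}}

```text
time: 3.9
tool_pos: [0.5694, -0.1695, 0.305]
tcp_rot: [0.659, 2.857, -0.069]
wrist_force: [1.4, 1.9, 0.1]
width: 0.528
```

```bash
python3 - <<'E'
from h import *
s=go("hover",onblk(-.002,0,.09),BA); go("grasp",onblk(-.002,0,.032),BA,s=s)
E
```

```text
hover shift [  35.6 -101.1 -162. ] turn [ 0.1  0.3 -0. ]
grasp shift [  0.   0. -58.] turn [-0. -0. -0.]
```

>>> {"name": "step_arm", "arguments": {"motion": [[[0.045, 0.018, -0.05, -0.03, 0, 0, 0], [0.045, 0.0356, -0.1, -0.06, 0, 0, 0], [0.045, 0.0356, -0.101, -0.11, 0, 0, 0], [0.045, 0.0356, -0.101, -0.155, 0, 0, 0], [0.045, 0.0356, -0.101, -0.185, 0, 0, 0], [0.045, 0.0356, -0.101, -0.21, 0, 0, 0], [0.045, 0.0356, -0.101, -0.22, 0, 0, 0], [0.045, 0.0356, -0.101, -0.22, 0, 0, 0]]]}}

```text
time: 4.9
tool_pos: [0.6047, -0.2704, 0.0845]
tcp_rot: [0.66, 2.858, -0.069]
wrist_force: [-0.8, -0.1, 0.1]
width: 0.527
```

```bash
python3 - <<'E'
from h import *
go("err",onblk(-.002,0,.032),BA); print(read_state()["wrist_force"])
im,d=read_camera("side");cv2.imwrite("pics/side1.png",cv2.resize(im[230:360,330:480],None,fx=5,fy=4.6,interpolation=cv2.INTER_CUBIC))
E
```

```text
err shift [ 0.2 -0.3  0.4] turn [ 0.   0.2 -0. ]
[-0.8012203  -0.12826916  0.14394253]
```

View pics/side1.png

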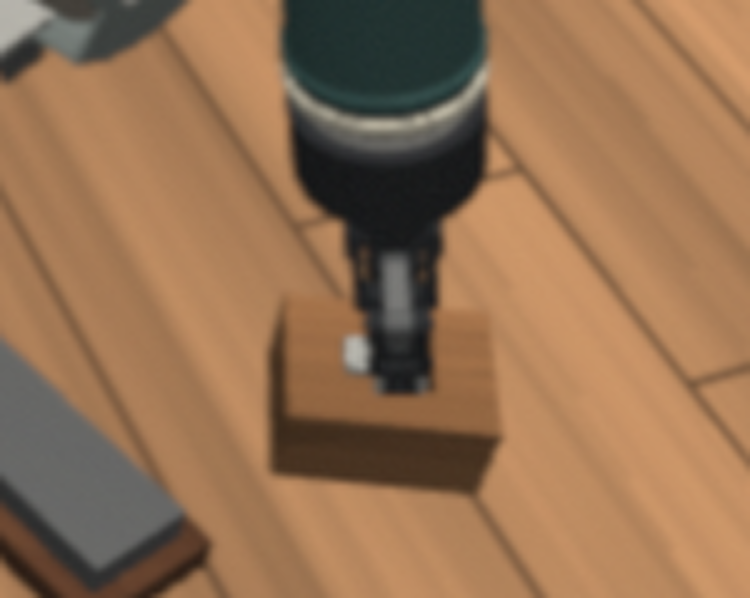

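The fingers straddle the grip at about (395,350) in the crop and are clear of the block. Closing now.

>>> {"name": "step_arm", "arguments": {"motion": [[[0.01, 0, 0, 0, 0, 0, 0], [0.01, 0, 0, 0, 0, 0, 0], [0.01, 0, 0, 0, 0, 0, 0], [0.01, 0, 0, 0, 0, 0, 0], [0.01, 0, 0, 0.01, 0, 0, 0], [0.01, 0, 0, 0.03, 0, 0, 0], [0.01, 0, 0, 0.06, 0, 0, 0], [0.01, 0, 0, 0.11, 0, 0, 0]]], "newtons": 40}}

```text
time: 5.95
tool_pos: [0.6038, -0.2699, 0.1951]
tcp_rot: [0.66, 2.861, -0.068]
wrist_force: [0.7, -0.7, -0.9]
width: 0.226
```

```bash
python3 - <<'E'
from h import *
s=read_state();print(s["wrist_force"],s["width"])
s=go("hover rest",onrest(.0055-.014,0,.08),RA); go("down",onrest(.0055-.014,0,.034),RA,s=s)
im,d=read_camera("side");cv2.imwrite("pics/side2.png",cv2.resize(im[180:330,320:490],None,fx=4.5,fy=4,interpolation=cv2.INTER_CUBIC))
E
```

```text
[ 0.66534834 -0.70844676 -0.89545806] 0.22619061639236743
hover rest shift [-106.4  205.3   20.9] turn [-0.1  0.  52.2]
down shift [  0.   0. -46.] turn [ 0. -0.  0.]
```

View pics/side2.png

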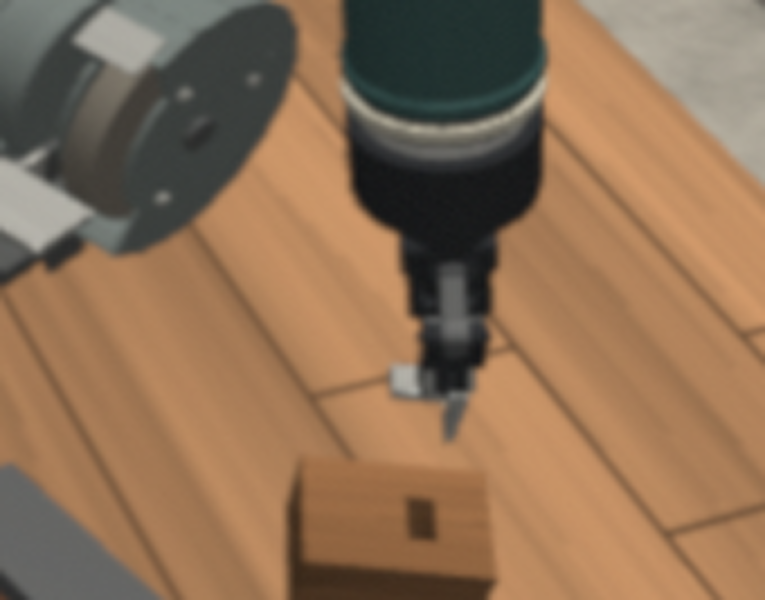

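Gauge held upright, with the empty slot at (422,518) in the crop. Next: move over the rest while turning 52°.

>>> {"name": "step_arm", "arguments": {"motion": [[[0.01, -0.008, 0.015, 0.021, 0, 0, 5], [0.01, -0.025, 0.05, 0.021, 0, 0, 14], [0.01, -0.045, 0.09, 0.021, 0, 0, 23], [0.01, -0.068, 0.13, 0.021, 0, 0, 32], [0.01, -0.088, 0.17, 0.021, 0, 0, 41], [0.01, -0.1, 0.195, 0.021, 0, 0, 48], [0.01, -0.1064, 0.2053, 0.021, 0, 0, 52.2], [0.01, -0.1064, 0.2053, 0.021, 0, 0, 52.2]]]}}

```text
time: 7.0
tool_pos: [0.5022, -0.0666, 0.228]
tcp_rot: [-0.663, 2.844, 0.076]
wrist_force: [0.3, -0.0, -2.6]
width: 0.23
```

```bash
python3 - <<'E'
from h import *
s=go("err",onrest(.0055-.014,0,.08),RA)
go("down",onrest(.0055-.014,0,.034),RA)
out=[]
for c in("side","top"):
    im,d=read_camera(c);np.savez(c+"3.npz",im=im,d=d)
    a=im[160:280,270:400] if c=="side" else im[110:230,260:390]
    out.append(cv2.resize(a,(400,370),interpolation=cv2.INTER_CUBIC))
    p,u,v=cloud(c,d); 
    q=(p[:,:2]-REST)@np.c_[ax(RA)[:2],ax(RA+90)[:2]]
    m=(abs(q[:,1])<.04)&(abs(q[:,0]+.01)<.04)&(p[:,2]>.144)&(p[:,2]<.185)
    print(c,[(np.round(q[i]*1e3,0).astype(int).tolist(),int(p[i,2]*1000),int(im[v[i],u[i]].mean())) for i in np.nonzero(m)[0]][:40])
cv2.imwrite("pics/both3.png",np.hstack(out))
E
```

```text
err shift [ -4.8   2.  -12. ] turn [-0.4  0.9 -0. ]
down shift [ -4.8   2.  -58. ] turn [-0.4  0.9 -0. ]
side [([11, -11], 183, 81), ([29, -1], 164, 84), ([30, -3], 165, 86), ([6, -7], 181, 75), ([7, -9], 182, 75), ([6, -13], 184, 78), ([29, 2], 159, 81), ([30, -3], 162, 83), ([8, -1], 172, 74), ([6, -5], 176, 75), ([7, -7], 177, 74), ([8, -9], 178, 76), ([7, -12], 180, 77), ([28, 1], 158, 79), ([28, -3], 160, 81), ([29, -4], 161, 83), ([29, -7], 162, 82), ([30, -9], 164, 74), ([9, 2], 166, 76), ([7, -2], 171, 74), ([9, -3], 170, 75), ([6, -8], 175, 74), ([7, -10], 176, 74), ([6, -13], 179, 77), ([27, -1], 156, 77), ([27, -3], 158, 79), ([28, -5], 159, 80), ([29, -10], 162, 68), ([6, 3], 165, 75), ([6, 0], 167, 75), ([6, -3], 169, 74), ([8, -4], 168, 74), ([5, -9], 173, 74), ([7, -10], 173, 74), ([7, -13], 175, 75), ([27, -1], 154, 76), ([27, -4], 156, 77), ([28, -6], 156, 77), ([27, -9], 159, 72), ([30, -10], 158, 63)]
top [([30, -2], 160, 81), ([30, -5], 156, 77), ([28, -7], 159, 75), ([30, 5], 163, 78), ([29, 3], 160, 76), ([29, 1], 160, 76), ([29, -2], 156, 74), ([28, -5], 153, 74), ([28, -7], 152, 67), ([30, 7], 158, 71), ([29, 5], 155, 74), ([29, 3], 155, 73), ([28, 1], 155, 71), ([28, -2], 151, 72), ([26, -4], 152, 69), ([26, -7], 149, 57), ([28, 11], 159, 64), ([29, 7], 152, 67), ([28, 5], 153, 68), ([27, 3], 152, 67), ([27, 1], 150, 66), ([26, -2], 148, 65), ([26, -5], 145, 60), ([25, -7], 146, 44), ([28, 10], 151, 60), ([27, 8], 151, 62), ([26, 6], 150, 59), ([26, 3], 148, 56), ([25, 1], 147, 56), ([25, -2], 145, 53), ([27, 10], 148, 56), ([25, 6], 147, 42)]
```

View pics/both3.png

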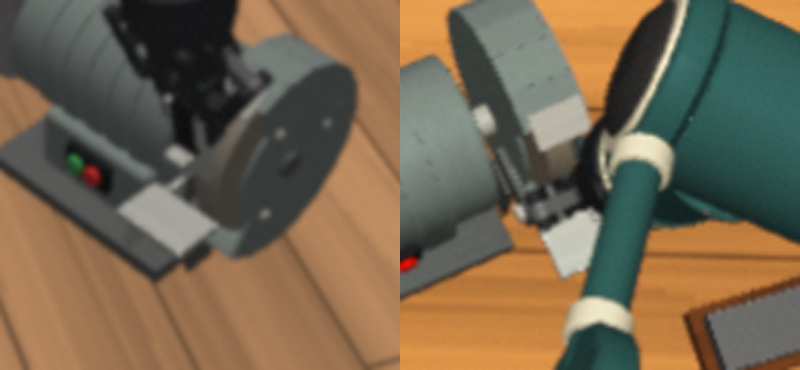

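```bash
python3 - <<'E'
from h import *
s=read_state();print(s["time"],s["q"].round(3),s["joint_vel"].round(3),s["wrist_force"],s["tool_pos"]);go("err",onrest(.0055-.014,0,.08),RA)
E
```

```text
7.1 [-0.28  -0.151  2.105  0.177  1.026 -2.387] [-0.004  0.011 -0.005  0.001 -0.001 -0.005] [-0.31626794 -1.10882455 -0.70411792] [ 0.50274959 -0.06731679  0.22773911]
err shift [ -5.3   2.7 -11.8] turn [-0.4  0.9  0. ]
```

>>> {"name": "step_arm", "arguments": {"motion": [[[0.01, -0.003, 0.0015, 0, -0.4, 0.9, 0], [0.01, -0.0053, 0.0027, -0.01, -0.4, 0.9, 0], [0.01, -0.0053, 0.0027, -0.02, -0.4, 0.9, 0], [0.01, -0.0053, 0.0027, -0.03, -0.4, 0.9, 0], [0.01, -0.0053, 0.0027, -0.04, -0.4, 0.9, 0], [0.01, -0.0053, 0.0027, -0.048, -0.4, 0.9, 0], [0.01, -0.0053, 0.0027, -0.052, -0.4, 0.9, 0], [0.01, -0.0053, 0.0027, -0.054, -0.4, 0.9, 0]]]}}

```text
time: 8.1
tool_pos: [0.4975, -0.0646, 0.1736]
tcp_rot: [-0.664, 2.861, 0.071]
wrist_force: [0.3, -0.2, -1.5]
width: 0.23
```

```bash
python3 - <<'E'
from h import *
go("err",onrest(.0055-.014,0,.0316),RA);s=read_state();print(s["q"].round(3),s["wrist_force"])
im,d=read_camera("side")
cv2.imwrite("pics/side4.png",cv2.resize(im[170:270,290:400],None,fx=7,fy=6,interpolation=cv2.INTER_CUBIC))
E
```

```text
err shift [-0.1  0.  -6.1] turn [-0. -0.  0.]
[-0.269 -0.102  2.165  0.174  0.928 -2.39 ] [ 0.3052101  -0.17551766 -1.51236833]
```

View pics/side4.png

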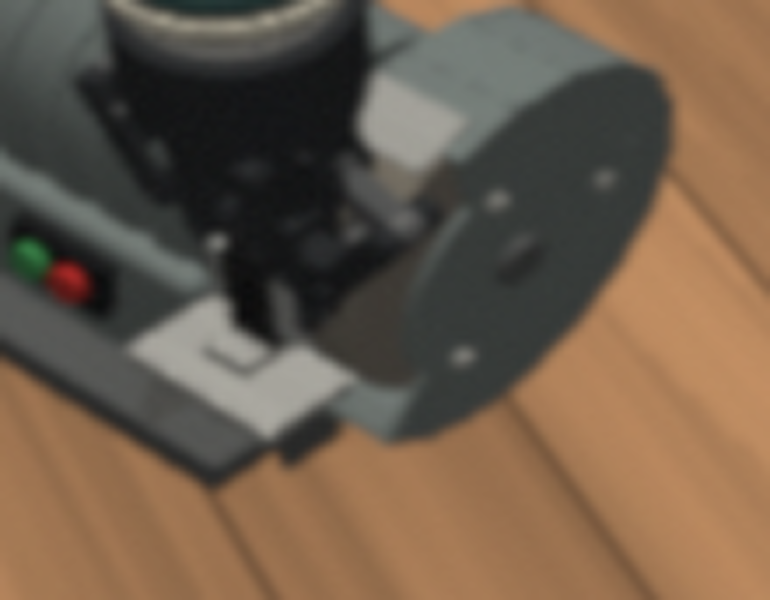

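The foot shows over the table at about (240,355) and there is no contact force, so the blade is in the gap. I'll lower the last 6 mm.

>>> {"name": "step_arm", "arguments": {"motion": [[[0.01, 0, 0, -0.002, 0, 0, 0], [0.01, 0, 0, -0.004, 0, 0, 0], [0.01, 0, 0, -0.005, 0, 0, 0], [0.01, 0, 0, -0.006, 0, 0, 0], [0.01, 0, 0, -0.006, 0, 0, 0], [0.01, 0, 0, -0.006, 0, 0, 0], [0.01, 0, 0, -0.006, 0, 0, 0], [0.01, 0, 0, -0.006, 0, 0, 0]]]}}

```text
time: 9.15
tool_pos: [0.4986, -0.0644, 0.1706]
tcp_rot: [-0.664, 2.858, 0.071]
wrist_force: [-6.5, 2.4, 12.5]
width: 0.228
```

```bash
python3 - <<'E'
from h import *
s=read_state();F=s["wrist_force"];t=s["torque"];print(F,t,s["joint_vel"].round(3))
r=np.cross(F,t)/(F@F);B=np.c_[ax(RA),ax(RA+90),[0,0,1]]
print("r rest frame mm",(r@B*1000).round(1),"F",(F@B).round(1))
p=s["tool_pos"];print("tcp in rest",((p-np.r_[REST,.133])@B*1000).round(1))
go("err",onrest(.0055-.014,0,.0316),RA)
im,d=read_camera("side");im2,d2=read_camera("top");np.savez("s5.npz",im=im,d=d,im2=im2,d2=d2)
P,u,v=cloud("side",d);q=(P-np.r_[REST,.133])@B
m=(abs(q[:,1])<40e-3)&(q[:,0]>-.045)&(q[:,0]<-.015)&(P[:,2]>.12)&(P[:,2]<.16)
from collections import Counter
sel=m&(abs(q[:,1])<.007)&(q[:,0]<-.02)
print(sorted([((q[i]*1000).astype(int).tolist()) for i in np.nonzero(sel)[0]]))
E
```

```text
[-6.54829592  2.41072289 12.47198935] [0.56112626 0.90218759 0.15595218] [-0.     0.001 -0.001  0.001 -0.001  0.001]
r rest frame mm [-30.4  58.7 -35.5] F [-4.8  5.1 12.5]
tcp in rest [-8.  -0.3 37.6]
err shift [-1.2 -0.2 -3.1] turn [-0.1  0.1  0. ]
[[-42, -1, -3], [-42, -1, 2], [-42, 1, 0], [-42, 4, -1], [-41, -6, 0], [-41, 2, -4], [-41, 5, 0], [-40, -3, -3], [-40, 6, 1], [-39, -5, -6], [-39, -4, 0], [-38, -1, -2], [-38, 0, -1], [-38, 0, 2], [-38, 1, -5], [-38, 2, 0], [-38, 4, -1], [-37, -5, 2], [-36, -2, 0], [-36, 3, 0], [-34, 0, 0], [-34, 2, 0], [-34, 6, 0], [-33, -5, 2], [-33, -2, 0], [-33, 4, 1], [-32, -4, -1], [-32, 1, 0], [-30, -5, 0], [-30, -2, 0], [-30, 0, 0], [-30, 3, 0], [-30, 6, 1], [-29, 1, 0], [-28, -6, 5], [-27, -3, 0], [-27, 2, 1], [-27, 3, 4], [-27, 6, 0], [-26, -5, 0], [-26, -1, 6], [-26, -1, 10], [-26, 1, -1], [-26, 1, 2], [-26, 1, 5], [-26, 4, 6], [-25, -6, 7], [-25, -1, 0], [-25, -1, 3], [-24, -2, 3], [-24, -2, 6], [-24, 2, 6], [-24, 6, 6], [-23, -4, 7], [-22, 0, 7], [-22, 5, 5], [-21, 6, 7], [-20, -5, 5], [-20, 0, 7], [-20, 3, 5]]
```

The foot top reads 5–7 mm above the table with its heel at x≈-27, so it lies flat with the blade at about +5 mm. Now release and lift off.

>>> {"name": "step_arm", "arguments": {"motion": [[[0.045, 0, 0, 0.001, 0, 0, 0], [0.045, 0, 0, 0.001, 0, 0, 0], [0.045, 0, 0, 0.001, 0, 0, 0], [0.045, 0, 0, 0.001, 0, 0, 0], [0.045, 0, 0, 0.004, 0, 0, 0], [0.045, 0, 0, 0.018, 0, 0, 0], [0.045, 0, 0, 0.04, 0, 0, 0], [0.045, 0, 0, 0.06, 0, 0, 0]]]}}

```text
time: 10.25
tool_pos: [0.499, -0.0645, 0.2325]
tcp_rot: [-0.664, 2.857, 0.07]
wrist_force: [0.8, 0.1, -0.6]
width: 0.524
```

```bash
python3 - <<'E'
from h import *
s=read_state();print(s["wrist_force"].round(1))
s=go("back",onrest(-.075,0,.065),RA); go("low",onrest(-.075,0,-.003),RA,s=s)
B=np.c_[ax(RA),ax(RA+90),[0,0,1]]
im,d=read_camera("side");P,u,v=cloud("side",d);q=(P-np.r_[REST,.133])@B*1e3
m=(abs(q[:,1])<14)&(q[:,0]>-42)&(q[:,0]<10)&(q[:,2]>3)&(q[:,2]<48)
print(sorted(q[m].astype(int).tolist())[::4])
cv2.imwrite("pics/side6.png",cv2.resize(im[170:270,290:400],None,fx=7,fy=6,interpolation=cv2.INTER_CUBIC))
E
```

```text
[ 0.8  0.1 -0.6]
back shift [-61.2 -29.5 -31.6] turn [-0.   0.2  0. ]
low shift [  0.   0. -68.] turn [ 0. -0.  0.]
[[-40, 13, 3], [-26, -1, 4], [-26, 7, 4], [-25, 8, 5], [-23, -11, 3], [-22, 2, 7], [-20, -8, 5], [-20, 10, 3], [-18, -3, 6], [-17, -10, 16], [-17, -4, 15], [-17, 0, 28], [-17, 4, 18], [-16, -9, 18], [-16, -6, 47], [-16, -3, 17], [-16, 0, 33], [-16, 4, 11], [-16, 5, 13], [-16, 8, 24], [-15, -6, 9], [-15, -6, 40], [-15, -3, 6], [-15, -1, 30], [-15, 0, 42], [-15, 3, 18], [-15, 4, 36], [-15, 6, 25], [-15, 10, 29], [-14, -4, 17], [-14, 0, 13], [-14, 4, 44], [-14, 9, 41], [-13, -8, 35], [-13, -4, 12], [-13, -1, 41], [-12, -10, 32], [-12, -9, 38], [-12, 8, 46], [-11, -4, 45], [-10, -10, 45], [-10, -4, 47], [-9, -7, 5], [-8, 0, 46], [-7, -9, 30], [-6, -11, 32], [-6, -9, 43], [-6, 8, 45], [-5, -8, 44], [-4, -8, 6], [-4, 3, 45], [-2, -9, 14], [0, -8, 6], [2, -8, 4]]
```

View pics/side6.png

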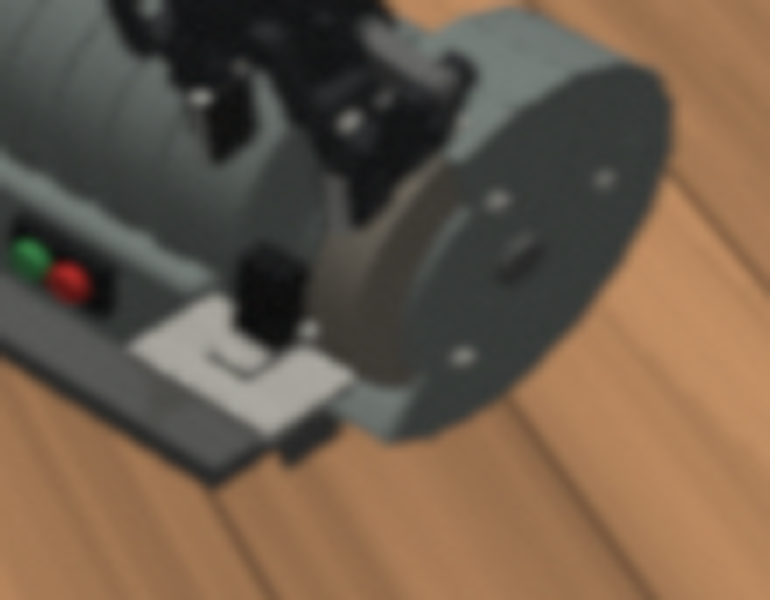

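The gauge stands alone on the rest, grip at (270,290), with the blade at about +4 mm. Next I'll shut the fingers and go down in front of the rest.

>>> {"name": "step_arm", "arguments": {"motion": [[[0, -0.025, -0.012, 0, 0, 0, 0], [0, -0.05, -0.024, -0.005, 0, 0, 0], [0, -0.061, -0.0295, -0.02, 0, 0, 0], [0, -0.061, -0.0295, -0.045, 0, 0, 0], [0, -0.061, -0.0295, -0.075, 0, 0, 0], [0, -0.061, -0.0295, -0.095, 0, 0, 0], [0, -0.061, -0.0295, -0.1, 0, 0, 0], [0, -0.061, -0.0295, -0.1, 0, 0, 0]]]}}

```text
time: 11.3
tool_pos: [0.4398, -0.0943, 0.1356]
tcp_rot: [-0.663, 2.852, 0.067]
wrist_force: [0.2, 0.4, 0.3]
width: 0.001
```

```bash
python3 - <<'E'
from h import *
s=read_state();print(s["wrist_force"].round(1),s["q"].round(2))
for x in(-.075,-.06,-.056,-.05,-.04): go(x,onrest(x,0,-.003),RA)
E
```

```text
[0.2 0.4 0.3] [-0.38 -0.16  2.3   0.21  0.87 -2.53]
-0.075 shift [-2.1  0.4 -2.6] turn [0.  0.5 0. ]
-0.06 shift [11.4  7.  -2.6] turn [0.  0.5 0. ]
-0.056 shift [15.   8.7 -2.6] turn [0.  0.5 0. ]
-0.05 shift [20.4 11.4 -2.6] turn [0.  0.5 0. ]
-0.04 shift [29.3 15.8 -2.6] turn [0.  0.5 0. ]
```

>>> {"name": "step_arm", "arguments": {"motion": [[[0, 0.002, 0.002, -0.001, 0, 0.5, -1], [0, 0.004, 0.003, -0.002, 0, 0.5, -2], [0, 0.007, 0.005, -0.0026, 0, 0.5, -3], [0, 0.0095, 0.006, -0.0026, 0, 0.5, -3], [0, 0.0115, 0.007, -0.0026, 0, 0.5, -3], [0, 0.013, 0.008, -0.0026, 0, 0.5, -3], [0, 0.015, 0.0087, -0.0026, 0, 0.5, -3], [0, 0.015, 0.0087, -0.0026, 0, 0.5, -3]]]}}

```text
time: 12.3
tool_pos: [0.4549, -0.0856, 0.133]
tcp_rot: [-0.589, 2.876, 0.062]
wrist_force: [-0.7, -0.2, -0.4]
width: 0.002
```

```bash
python3 - <<'E'
from h import *
s=read_state();print(s["wrist_force"].round(1),s["q"].round(2))
for x in(-.056,-.05,-.045,-.04): go(x,onrest(x,0,-.003),RA-3)
E
```

```text
[-0.7 -0.2 -0.4] [-0.34 -0.13  2.28  0.19  0.85 -2.43]
-0.056 shift [-0.1  0.1 -0. ] turn [ 0. -0.  0.]
-0.05 shift [ 5.2  2.7 -0. ] turn [ 0. -0.  0.]
-0.045 shift [ 9.7  4.9 -0. ] turn [ 0. -0.  0.]
-0.04 shift [14.2  7.1 -0. ] turn [ 0. -0.  0.]
```

>>> {"name": "step_arm", "arguments": {"motion": [[[0, 0.001, 0.0005, 0, 0, 0, 0], [0, 0.002, 0.001, 0, 0, 0, 0], [0, 0.003, 0.0015, 0, 0, 0, 0], [0, 0.004, 0.002, 0, 0, 0, 0], [0, 0.005, 0.0025, 0, 0, 0, 0], [0, 0.006, 0.003, 0, 0, 0, 0], [0, 0.007, 0.0035, 0, 0, 0, 0], [0, 0.008, 0.004, 0, 0, 0, 0]]]}}

```text
time: 13.3
tool_pos: [0.4619, -0.082, 0.1327]
tcp_rot: [-0.591, 2.878, 0.061]
wrist_force: [-5.8, -3.4, 2.4]
width: 0.002
```

```bash
cat >> h.py <<'E'
B=np.c_[ax(RA),ax(RA+90),[0,0,1]]
def restx():
    for c in("side","top"):
        im,d=read_camera(c);P,u,v=cloud(c,d);q=(P-np.r_[REST,.133])@B*1e3
        for n,lo,hi in(("+y",14,28),("-y",-28,-14)):
            m=(q[:,1]>lo)&(q[:,1]<hi)&(q[:,0]>-48)&(q[:,0]<32)&(abs(q[:,2]-.3)<4)
            if m.sum()>25: print(c,n,m.sum(),"rest x range",np.round(np.percentile(q[m,0],[2,98]),1))
E
python3 - <<'E'
from h import *
s=read_state();print((s["wrist_force"]@B).round(1),((s["tool_pos"]-np.r_[REST,.133])@B*1e3).round(1))
restx()
E
```

```text
[-6.7 -0.5  2.4] [-48.6   0.   -0.3]
side -y 35 rest x range [-37.5   4.4]
top +y 107 rest x range [-35.9   3.1]
```

>>> {"name": "step_arm", "arguments": {"motion": [[[0, 0.0018, 0.0009, 0, 0, 0, 0], [0, 0.003, 0.0014, 0, 0, 0, 0], [0, 0.004, 0.0019, 0, 0, 0, 0], [0, 0.005, 0.0024, 0, 0, 0, 0], [0, 0.006, 0.0029, 0, 0, 0, 0], [0, 0.007, 0.0034, 0, 0, 0, 0], [0, 0.008, 0.0039, 0, 0, 0, 0], [0, 0.0092, 0.0045, 0, 0, 0, 0]]]}}

```text
time: 14.4
tool_pos: [0.4702, -0.0779, 0.1324]
tcp_rot: [-0.592, 2.88, 0.061]
wrist_force: [-5.9, -3.5, 3.1]
width: -0.004
```

```bash
python3 - <<'E'
from h import *
s=read_state();print((s["wrist_force"]@B).round(1),((s["tool_pos"]-np.r_[REST,.133])@B*1e3).round(1),s["q"].round(2))
restx()
E
```

```text
[-6.8 -0.6  3.1] [-39.4   0.1  -0.6] [-0.31 -0.1   2.25  0.18  0.85 -2.39]
side -y 36 rest x range [-33.4  13.3]
top +y 109 rest x range [-26.7  12.7]
```

>>> {"name": "step_arm", "arguments": {"motion": [[[0, 0.001, 0.0005, 0, 0, 0, 0], [0, 0.0015, 0.0007, 0, 0, 0, 0], [0, 0.0019, 0.0009, 0, 0, 0, 0], [0, 0.0023, 0.0011, 0, 0, 0, 0], [0, 0.0027, 0.0013, 0, 0, 0, 0], [0, 0.0031, 0.0015, 0, 0, 0, 0], [0, 0.0033, 0.0016, 0, 0, 0, 0], [0, 0.0035, 0.0017, 0, 0, 0, 0]]]}}

```text
time: 15.5
tool_pos: [0.4728, -0.0764, 0.1321]
tcp_rot: [-0.593, 2.883, 0.061]
wrist_force: [-5.2, -3.4, 2.3]
width: -0.002
```

```bash
cat > st.py <<'E'
from h import *
s=read_state();print((s["wrist_force"]@B).round(2),((s["tool_pos"]-np.r_[REST,.133])@B*1e3).round(2),s["torque"].round(3))
E
python3 st.py
```

```text
[-6.2  -0.71  2.29] [-36.44   0.3   -0.95] [-0.458  0.796  0.05 ]
```

>>> {"name": "step_arm", "arguments": {"motion": [[[0, 0.0009, 0.0004, 0, 0, 0, 0], [0, 0.0011, 0.0005, 0, 0, 0, 0], [0, 0.0013, 0.0006, 0, 0, 0, 0], [0, 0.0015, 0.0007, 0, 0, 0, 0], [0, 0.0017, 0.0008, 0, 0, 0, 0], [0, 0.0019, 0.0009, 0, 0, 0, 0], [0, 0.0021, 0.001, 0, 0, 0, 0], [0, 0.0022, 0.0011, 0, 0, 0, 0]]]}}

```text
time: 16.5
tool_pos: [0.4738, -0.0757, 0.1317]
tcp_rot: [-0.595, 2.885, 0.061]
wrist_force: [-4.7, -4.3, 3.5]
width: 0.003
```

```bash
python3 st.py
```

```text
[-6.11 -1.83  3.5 ] [-35.18   0.43  -1.31] [-0.549  0.876 -0.03 ]
```

>>> {"name": "step_arm", "arguments": {"motion": [[[0, 0.0009, 0.0004, 0, 0, 0, 0], [0, 0.0011, 0.0005, 0, 0, 0, 0], [0, 0.0013, 0.0006, 0, 0, 0, 0], [0, 0.0015, 0.0007, 0, 0, 0, 0], [0, 0.0017, 0.0008, 0, 0, 0, 0], [0, 0.0019, 0.0009, 0, 0, 0, 0], [0, 0.0021, 0.001, 0, 0, 0, 0], [0, 0.0022, 0.0011, 0, 0, 0, 0]]]}}

```text
time: 17.5
tool_pos: [0.4749, -0.0751, 0.1314]
tcp_rot: [-0.596, 2.887, 0.06]
wrist_force: [-6.6, -4.7, 4.1]
width: -0.0
```

```bash
python3 st.py
```

```text
[-8.04 -1.3   4.08] [-33.96   0.55  -1.63] [-0.564  0.938 -0.039]
```

>>> {"name": "step_arm", "arguments": {"motion": [[[0, 0.0009, 0.0004, 0, 0, 0, 0], [0, 0.0012, 0.0005, 0, 0, 0, 0], [0, 0.0014, 0.0006, 0, 0, 0, 0], [0, 0.0016, 0.0007, 0, 0, 0, 0], [0, 0.0018, 0.0008, 0, 0, 0, 0], [0, 0.002, 0.0009, 0, 0, 0, 0], [0, 0.0021, 0.001, 0, 0, 0, 0], [0, 0.0022, 0.001, 0, 0, 0, 0]]]}}

```text
time: 18.5
tool_pos: [0.4754, -0.0747, 0.1309]
tcp_rot: [-0.599, 2.891, 0.06]
wrist_force: [-8.9, -4.8, 5.3]
width: 0.002
```

```bash
python3 st.py
```

```text
[-10.11  -0.42   5.31] [-33.33   0.7   -2.07] [-0.646  1.198 -0.002]
```

>>> {"name": "step_arm", "arguments": {"motion": [[[0, 0.0012, 0.0006, 0, 0, 0, 0], [0, 0.0016, 0.0008, 0, 0, 0, 0], [0, 0.0018, 0.0009, 0, 0, 0, 0], [0, 0.002, 0.001, 0, 0, 0, 0], [0, 0.0022, 0.0011, 0, 0, 0, 0], [0, 0.0023, 0.0011, 0, 0, 0, 0], [0, 0.0024, 0.0011, 0, 0, 0, 0], [0, 0.0024, 0.0011, 0, 0, 0, 0]]]}}

```text
time: 19.5
tool_pos: [0.4757, -0.0743, 0.1305]
tcp_rot: [-0.601, 2.895, 0.06]
wrist_force: [-10.4, -5.5, 7.2]
width: -0.0
```

```bash
python3 st.py; python3 - <<'E'
from h import *
restx()
E
```

```text
[-11.7   -0.33   7.22] [-32.85   0.89  -2.54] [-0.755  1.379 -0.036]
side -y 31 rest x range [-23.5  20.1]
top +y 100 rest x range [-20.4  18.2]
```

Pushing force is 11.7 N, so the nip is about 5.5 N. I'll back straight out, rise, and look.

>>> {"name": "step_arm", "arguments": {"motion": [[[0, -0.002, -0.001, 0, 0, 0, 0], [0, -0.006, -0.003, 0, 0, 0, 0], [0, -0.014, -0.007, 0, 0, 0, 0], [0, -0.022, -0.011, 0.005, 0, 0, 2], [0, -0.026, -0.013, 0.035, 0, 0, 3], [0.045, -0.026, -0.013, 0.07, 0, 0, 3], [0.045, -0.026, -0.013, 0.095, 0, 0, 3], [0.045, -0.026, -0.013, 0.1, 0, 0, 3]]]}}

```text
time: 20.6
tool_pos: [0.4508, -0.0878, 0.2327]
tcp_rot: [-0.677, 2.876, 0.063]
wrist_force: [0.1, 0.5, -0.5]
width: 0.532
```

```bash
python3 - <<'E'
from h import *
s=read_state();print((s["wrist_force"]@B).round(1),s["q"].round(2))
restx()
s=go("over",onrest(.0068,0,.080),RA,s=s); go("grasp",onrest(.0068,0,.034),RA,s=s)
im,d=read_camera("side");P,u,v=cloud("side",d);q=(P-np.r_[REST,.133])@B*1e3
m=(abs(q[:,1])<14)&(q[:,0]>-20)&(q[:,0]<25)&(q[:,2]>14)&(q[:,2]<44)
print("grip x,y",np.percentile(q[m],[3,20,50,80,97],axis=0).round(1).tolist())
cv2.imwrite("pics/side7.png",cv2.resize(im[170:270,290:400],None,fx=7,fy=6,interpolation=cv2.INTER_CUBIC))
E
```

```text
[ 0.3  0.4 -0.5] [-0.34 -0.24  2.16  0.15  1.09 -2.44]
side +y 55 rest x range [-23.5  12. ]
side -y 88 rest x range [-23.8  19. ]
top +y 111 rest x range [-21.9  19. ]
top -y 89 rest x range [-21.1  18.6]
over shift [ 60.4  30.  -16.7] turn [ 0.5 -0.9 -0.3]
grasp shift [  0.   0. -46.] turn [ 0. -0.  0.]
grip x,y [[-0.4, -10.7, 15.3], [0.7, -9.6, 18.7], [2.2, -6.2, 28.9], [9.2, 1.6, 38.2], [14.1, 7.1, 43.1]]
```

View pics/side7.png

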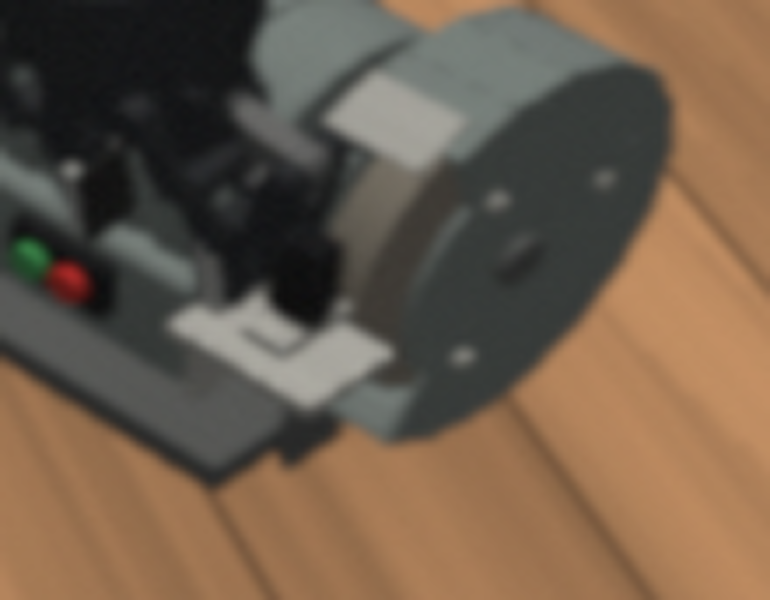

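The grip at (305,285) is upright and its blade is between rest and wheel, with the rest edge at +18.8 mm. I'll regrasp with 16° tilt.

```bash
python3 - <<'E'
from h import *
s=go("over",onrest(.0048,-.0008,.094),RA,16); go("grasp",onrest(.0048,-.0008,.035),RA,16,s=s)
E
```

```text
over shift [60.4 27.6  0.3] turn [ 2.2 -4.8 -0.3]
grasp shift [  0.   0. -59.] turn [ 0. -0.  0.]
```

>>> {"name": "step_arm", "arguments": {"motion": [[[0.045, 0.015, 0.007, 0.002, 1, -2.5, 0], [0.045, 0.035, 0.016, 0.002, 2.2, -4.8, -0.3], [0.045, 0.055, 0.025, 0.002, 2.2, -4.8, -0.3], [0.045, 0.0604, 0.0276, 0.002, 2.2, -4.8, -0.3], [0.045, 0.0604, 0.0276, 0.0, 2.2, -4.8, -0.3], [0.045, 0.0604, 0.0276, -0.015, 2.2, -4.8, -0.3], [0.045, 0.0604, 0.0276, -0.03, 2.2, -4.8, -0.3], [0.045, 0.0604, 0.0276, -0.03, 2.2, -4.8, -0.3]]]}}

```text
time: 21.75
tool_pos: [0.5076, -0.0593, 0.1968]
tcp_rot: [-0.65, 2.797, 0.095]
wrist_force: [0.1, 0.4, 0.2]
width: 0.527
```

```bash
python3 st.py; python3 -c "
from h import *
go('grasp',onrest(.0048,-.0008,.035),RA,16)"
```

```text
[0.29 0.32 0.23] [ 2.36  0.33 63.79] [-0.104  0.119  0.003]
grasp shift [  1.9  -0.3 -25.9] turn [-0.1 -0.2  0. ]
```

>>> {"name": "step_arm", "arguments": {"motion": [[[0.045, 0.0019, -0.0003, -0.004, 0, 0, 0], [0.045, 0.0019, -0.0003, -0.012, 0, 0, 0], [0.045, 0.0019, -0.0003, -0.02, 0, 0, 0], [0.045, 0.0019, -0.0003, -0.025, 0, 0, 0], [0.045, 0.0019, -0.0003, -0.0259, 0, 0, 0], [0.045, 0.0019, -0.0003, -0.0259, 0, 0, 0], [0.045, 0.0019, -0.0003, -0.0259, 0, 0, 0], [0.045, 0.0019, -0.0003, -0.0259, 0, 0, 0]]]}}

```text
time: 22.75
tool_pos: [0.5097, -0.0596, 0.1712]
tcp_rot: [-0.65, 2.797, 0.094]
wrist_force: [-1.0, 0.7, 0.1]
width: 0.524
```

```bash
python3 st.py; python3 -c "
from h import *
go('grasp',onrest(.0048,-.0008,.035),RA,16);restx()"
```

```text
[-0.62  1.06  0.13] [ 4.12 -0.92 38.22] [-0.077  0.111  0.017]
grasp shift [-0.2  0.  -0.3] turn [-0.1 -0.2  0. ]
side +y 76 rest x range [-22.3  15.9]
side -y 84 rest x range [-22.4  17.2]
top +y 44 rest x range [-22.6  -4.4]
```

>>> {"name": "step_arm", "arguments": {"motion": [[[0.01, 0, 0, 0, 0, 0, 0], [0.01, 0, 0, 0, 0, 0, 0], [0.01, 0, 0, 0, 0, 0, 0], [0.01, 0, 0, 0, 0, 0, 0], [0.01, 0, 0, 0, 0, 0, 0], [0.01, 0, 0, 0, 0, 0, 0], [0.01, 0, 0, 0, 0, 0, 0], [0.01, 0, 0, 0, 0, 0, 0]]], "newtons": 40}}

```text
time: 23.85
tool_pos: [0.5096, -0.0595, 0.1713]
tcp_rot: [-0.65, 2.797, 0.095]
wrist_force: [-4.5, 0.7, 5.3]
width: 0.23
```

```bash
python3 st.py
```

```text
[-3.71  2.58  5.28] [ 4.1  -0.81 38.31] [0.242 0.443 0.072]
```

>>> {"name": "step_arm", "arguments": {"motion": [[[0.01, 0, 0, 0.001, 0, 0, 0], [0.01, 0, 0, 0.0022, 0, 0, 0], [0.01, 0, 0, 0.0035, 0, 0, 0], [0.01, 0, 0, 0.0048, 0, 0, 0], [0.01, 0, 0, 0.006, 0, 0, 0], [0.01, 0, 0, 0.0073, 0, 0, 0], [0.01, 0, 0, 0.0086, 0, 0, 0], [0.01, 0, 0, 0.01, 0, 0, 0]]]}}

```text
time: 24.85
tool_pos: [0.5094, -0.0593, 0.1813]
tcp_rot: [-0.65, 2.797, 0.095]
wrist_force: [-0.8, 0.1, -8.5]
width: 0.229
```

```bash
python3 st.py
```

```text
[-0.7   0.47 -8.47] [ 4.01 -0.53 48.33] [-0.094  0.601  0.035]
```

Drag is about 7 N beyond the gauge's weight, so the blade is rubbing on both sides. I'll keep drawing slowly.

>>> {"name": "step_arm", "arguments": {"motion": [[[0.01, 0, 0, 0.0013, 0, 0, 0], [0.01, 0, 0, 0.0026, 0, 0, 0], [0.01, 0, 0, 0.0039, 0, 0, 0], [0.01, 0, 0, 0.0052, 0, 0, 0], [0.01, 0, 0, 0.0065, 0, 0, 0], [0.01, 0, 0, 0.0078, 0, 0, 0], [0.01, 0, 0, 0.0091, 0, 0, 0], [0.01, 0, 0, 0.0104, 0, 0, 0]]]}}

```text
time: 25.85
tool_pos: [0.5094, -0.0593, 0.1918]
tcp_rot: [-0.65, 2.797, 0.095]
wrist_force: [-0.3, 1.1, -8.4]
width: 0.227
```

```bash
python3 st.py
```

```text
[ 0.22  1.08 -8.37] [ 4.01 -0.56 58.81] [-0.335  0.579  0.002]
```

>>> {"name": "step_arm", "arguments": {"motion": [[[0.01, 0, 0, 0.0013, 0, 0, 0], [0.01, 0, 0, 0.0026, 0, 0, 0], [0.01, 0, 0, 0.0039, 0, 0, 0], [0.01, 0, 0, 0.0052, 0, 0, 0], [0.01, 0, 0, 0.0065, 0, 0, 0], [0.01, 0, 0, 0.0078, 0, 0, 0], [0.01, 0, 0, 0.0095, 0, 0, 0], [0.01, 0, 0, 0.012, 0, 0, 0]]]}}

```text
time: 26.85
tool_pos: [0.5108, -0.0597, 0.2057]
tcp_rot: [-0.649, 2.794, 0.093]
wrist_force: [-0.2, -0.2, -1.3]
width: 0.228
```

```bash
python3 st.py
```

```text
[-0.27 -0.07 -1.3 ] [ 5.12 -1.47 72.7 ] [-0.16   0.207  0.049]
```

```bash
python3 - <<'E'
from h import *
restx()
go("hover blk",onblk(-.0053,0,.10),BA,16)
E
```

```text
side +y 81 rest x range [-22.2  18. ]
side -y 91 rest x range [-23.1  18.8]
top +y 59 rest x range [-22.2  -1. ]
hover blk shift [  90.9 -209.4  -53. ] turn [ -0.1   0.  -52.2]
```

>>> {"name": "step_arm", "arguments": {"motion": [[[0.01, -0.002, -0.001, 0.015, 0, 0, 0], [0.01, -0.002, -0.01, 0.03, 0, 0, -3], [0.01, 0.01, -0.04, 0.035, 0, 0, -12], [0.01, 0.028, -0.08, 0.03, 0, 0, -21], [0.01, 0.048, -0.125, 0.02, 0, 0, -31], [0.01, 0.07, -0.165, 0.01, 0, 0, -40], [0.01, 0.085, -0.2, -0.01, 0, 0, -48], [0.01, 0.091, -0.2094, -0.03, 0, 0, -52.2]]]}}

```text
time: 27.95
tool_pos: [0.604, -0.2718, 0.1778]
tcp_rot: [0.652, 2.789, -0.092]
wrist_force: [-0.5, -0.3, -1.5]
width: 0.225
```

```bash
python3 - <<'E'
from h import *
s=go("hover",onblk(-.0053,0,.10),BA,16)
s0=read_state();R=Ro.from_rotvec(s0["tcp_rot"]);g=s0["tool_pos"]+.003*R.as_matrix()[:,2]
Bb=np.c_[ax(BA),ax(BA+90),[0,0,1]];gp=(g-np.r_[BLK,.05])@Bb*1e3;print("grasp in blk",gp.round(1))
out=[]
for c in("side","top"):
    im,d=read_camera(c);P,u,v=cloud(c,d);q=(P-np.r_[BLK,.05])@Bb*1e3
    fz=gp[2]-35.4
    m=(abs(q[:,1])<9)&(abs(q[:,0]-gp[0])<45)&(q[:,2]>fz-1)&(q[:,2]<fz+9)
    print(c,"foot",m.sum(),np.percentile(q[m],[2,50,98],axis=0).round(1).tolist() if m.sum()>5 else "")
    m=(abs(q[:,1])<9)&(abs(q[:,0]-gp[0])<30)&(q[:,2]>fz-28)&(q[:,2]<fz-4)
    print(c,"blade",m.sum(),np.percentile(q[m],[5,50,95],axis=0).round(1).tolist() if m.sum()>5 else "")
    m=(abs(q[:,1])<25)&(abs(q[:,0])<40)&(q[:,2]>-50)&(q[:,2]<-5)
    print(c,"slot",m.sum(),np.percentile(q[m],[5,50,95],axis=0).round(1).tolist() if m.sum()>5 else "")
    m=(abs(q[:,2])<4)&(abs(q[:,0])<70)&(abs(q[:,1])<60)
    print(c,"blk",cv2.minAreaRect(q[m][:,:2].astype(np.float32)))
    out.append(cv2.resize(im[180:340,330:490] if c=="side" else im[90:210,330:450],(400,400),interpolation=cv2.INTER_CUBIC))
cv2.imwrite("pics/both8.png",np.hstack(out))
E
```

```text
hover shift [ -2.2   2.7 -24.9] turn [0.1 0.2 0.3]
grasp in blk [ -2.2  -1.4 124.9]
side foot 54 [[-18.0, -8.9, 90.9], [-10.6, -5.6, 95.9], [15.4, 8.4, 98.2]]
side blade 19 [[11.8, -8.6, 63.9], [12.2, -3.8, 73.2], [14.8, 5.0, 84.0]]
side slot 50 [[8.4, 2.4, -31.1], [15.6, 13.7, -16.1], [18.1, 15.9, -7.1]]
side blk ((-0.9478416442871094, 0.1047210693359375), (91.998291015625, 74.74331665039062), 1.5019958019256592)
top foot 0 
top blade 0 
top slot 18 [[19.7, -1.4, -28.5], [21.0, 5.0, -18.1], [22.3, 10.5, -10.8]]
top blk ((0.766754150390625, 14.290284156799316), (41.60637283325195, 92.10686492919922), 88.66754913330078)
```

View pics/both8.png

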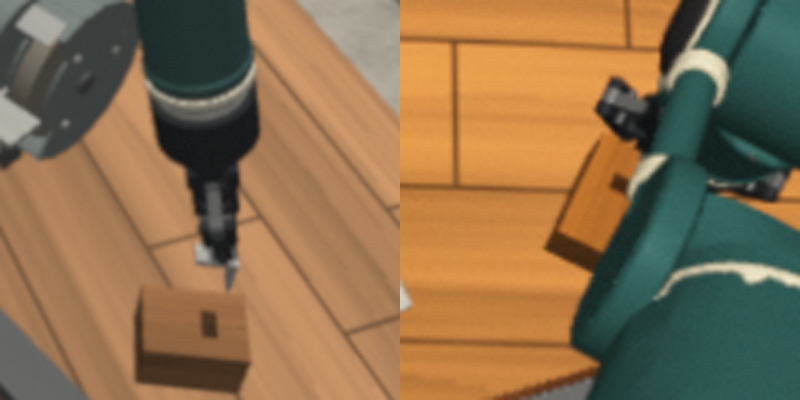

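The side view shows the blade at about 13.8 mm and the slot centre at about 11 mm in block x, so a 3 mm shift back centres it. Descending to just above the slot.

>>> {"name": "step_arm", "arguments": {"motion": [[[0.01, -0.001, 0.0015, -0.01, 0, 0, 0], [0.01, -0.0022, 0.0027, -0.02, 0.1, 0.2, 0.3], [0.01, -0.0022, 0.0027, -0.03, 0.1, 0.2, 0.3], [0.01, -0.0022, 0.0027, -0.04, 0.1, 0.2, 0.3], [0.01, -0.0022, 0.0027, -0.048, 0.1, 0.2, 0.3], [0.01, -0.0022, 0.0027, -0.052, 0.1, 0.2, 0.3], [0.01, -0.0022, 0.0027, -0.053, 0.1, 0.2, 0.3], [0.01, -0.0022, 0.0027, -0.053, 0.1, 0.2, 0.3]]]}}

```text
time: 29.05
tool_pos: [0.5996, -0.2669, 0.1216]
tcp_rot: [0.642, 2.802, -0.087]
wrist_force: [-0.5, 0.2, -1.6]
width: 0.227
```

```bash
python3 - <<'E'
from h import *
go("down",onblk(-.0052,0,.038),BA,16)
s0=read_state();print(s0["wrist_force"].round(1));R=Ro.from_rotvec(s0["tcp_rot"]);g=s0["tool_pos"]+.003*R.as_matrix()[:,2]
Bb=np.c_[ax(BA),ax(BA+90),[0,0,1]];gp=(g-np.r_[BLK,.05])@Bb*1e3;print("grasp in blk",gp.round(1))
im,d=read_camera("side");P,u,v=cloud("side",d);q=(P-np.r_[BLK,.05])@Bb*1e3
fz=gp[2]-35.4
m=(abs(q[:,1])<14)&(abs(q[:,0]-gp[0])<45)&(q[:,2]>fz+2)&(q[:,2]<fz+9);print("foot",np.percentile(q[m],[2,50,98],axis=0).round(1).tolist())
m=(abs(q[:,1])<14)&(abs(q[:,0]-gp[0])<30)&(q[:,2]>fz-26)&(q[:,2]<fz-4);print("blade",m.sum(),np.percentile(q[m],[5,50,95],axis=0).round(1).tolist())
cv2.imwrite("pics/side9.png",cv2.resize(im[240:340,360:460],(600,600),interpolation=cv2.INTER_CUBIC))
E
```

```text
down shift [  2.3  -2.2 -30.7] turn [-0.2 -0.3 -0.2]
[-0.5  0.2 -1.6]
grasp in blk [-8.3  1.  68.7]
foot [[-24.0, -8.8, 36.2], [-15.7, -6.0, 39.8], [9.9, 8.7, 42.0]]
blade 23 [[4.9, -7.9, 8.1], [5.7, -5.2, 17.4], [9.3, 6.0, 27.6]]
```

View pics/side9.png

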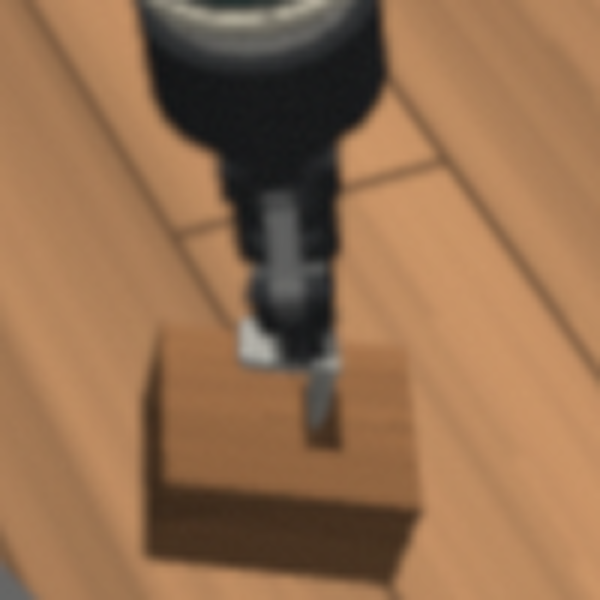

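The blade tip is over the slot at (320,420) in the crop, about 3 mm short in x. I'll correct that and lower it.

>>> {"name": "step_arm", "arguments": {"motion": [[[0.01, 0.0023, -0.0022, 0, -0.2, -0.3, -0.2], [0.01, 0.0023, -0.0022, 0, -0.2, -0.3, -0.2], [0.01, 0.0023, -0.0022, -0.005, -0.2, -0.3, -0.2], [0.01, 0.0023, -0.0022, -0.011, -0.2, -0.3, -0.2], [0.01, 0.0023, -0.0022, -0.017, -0.2, -0.3, -0.2], [0.01, 0.0023, -0.0022, -0.023, -0.2, -0.3, -0.2], [0.01, 0.0023, -0.0022, -0.028, -0.2, -0.3, -0.2], [0.01, 0.0023, -0.0022, -0.03, -0.2, -0.3, -0.2]]]}}

```text
time: 30.1
tool_pos: [0.6017, -0.269, 0.0911]
tcp_rot: [0.645, 2.795, -0.09]
wrist_force: [-0.2, 0.8, -2.1]
width: 0.226
```

```bash
cat > sb.py <<'E'
from h import *
s0=read_state();print("F",s0["wrist_force"].round(1));go("down",onblk(-.0052,0,.0354),BA,16)
E
python3 sb.py
```

```text
F [-0.2  0.8 -2.1]
down shift [ 0.2 -0.1 -2.8] turn [-0. -0. -0.]
```

>>> {"name": "step_arm", "arguments": {"motion": [[[0.01, 0, 0, -0.001, 0, 0, 0], [0.01, 0, 0, -0.0015, 0, 0, 0], [0.01, 0, 0, -0.002, 0, 0, 0], [0.01, 0, 0, -0.0023, 0, 0, 0], [0.01, 0, 0, -0.0023, 0, 0, 0], [0.01, 0, 0, -0.0023, 0, 0, 0], [0.01, 0, 0, -0.0023, 0, 0, 0], [0.01, 0, 0, -0.0023, 0, 0, 0]]]}}

```text
time: 31.1
tool_pos: [0.6017, -0.269, 0.0888]
tcp_rot: [0.645, 2.795, -0.09]
wrist_force: [-0.3, 0.2, -0.6]
width: 0.223
```

```bash
python3 sb.py
```

```text
F [-0.3  0.2 -0.6]
down shift [ 0.2 -0.1 -0.5] turn [-0. -0. -0.]
```

>>> {"name": "step_arm", "arguments": {"motion": [[[0.045, 0, 0, 0, 0, 0, 0], [0.045, 0, 0, 0, 0, 0, 0], [0.045, 0, 0, 0, 0, 0, 0], [0.045, 0, 0, 0, 0, 0, 0], [0.045, 0, 0, 0.003, 0, 0, 0], [0.045, 0, 0, 0.02, 0, 0, 0], [0.045, 0, 0, 0.06, 0, 0, 0], [0.045, 0, 0, 0.11, 0, 0, 0]]]}}

```text
time: 32.1
tool_pos: [0.601, -0.2687, 0.1998]
tcp_rot: [0.646, 2.797, -0.09]
wrist_force: [-0.1, -0.1, -0.2]
width: 0.527
```

>>> {"name": "step_arm", "arguments": {"motion": [[[0.045, 0, 0, 0.05, 0, 0, 0], [0.045, -0.01, 0, 0.09, 0, 0, 0], [0.045, -0.05, 0, 0.1, 0, 0, 0], [0.045, -0.09, 0, 0.1, 0, 0, 0], [0.045, -0.12, 0, 0.1, 0, 0, 0], [0.045, -0.13, 0, 0.1, 0, 0, 0], [0.045, -0.13, 0, 0.1, 0, 0, 0], [0.045, -0.13, 0, 0.1, 0, 0, 0]]]}}

```text
time: 33.1
tool_pos: [0.4719, -0.2689, 0.3003]
tcp_rot: [0.645, 2.796, -0.09]
wrist_force: [-0.1, 0.2, 0.6]
width: 0.528
```

```bash
python3 - <<'E'
from h import *
Bb=np.c_[ax(BA),ax(BA+90),[0,0,1]]
out=[]
for c in("side","top"):
    im,d=read_camera(c);P,u,v=cloud(c,d);q=(P-np.r_[BLK,.05])@Bb*1e3
    m=(abs(q[:,1])<14)&(abs(q[:,0])<45)&(q[:,2]>3)&(q[:,2]<9);print(c,"foot",np.percentile(q[m],[2,50,98],axis=0).round(1).tolist() if m.sum()>4 else m.sum())
    m=(abs(q[:,1])<20)&(abs(q[:,0])<30)&(q[:,2]>14)&(q[:,2]<60);print(c,"grip",np.percentile(q[m],[2,50,98],axis=0).round(1).tolist()if m.sum()>4 else m.sum())
    out.append(im)
a=cv2.resize(out[0][150:350,270:470],(600,600),interpolation=cv2.INTER_CUBIC);cv2.imwrite("pics/side10.png",a)
restx(); s=read_state();print(s["time"],s["wrist_force"].round(1))
E
```

```text
side foot [[-40.1, -12.5, 3.0], [-11.3, -2.2, 4.9], [42.6, 13.6, 8.8]]
side grip [[-11.3, -10.8, 15.4], [-5.5, -6.9, 39.9], [2.8, 9.8, 49.5]]
top foot [[-41.1, -13.4, 3.1], [-13.2, 0.6, 4.7], [42.5, 13.3, 8.5]]
top grip [[-8.9, -10.1, 16.2], [-6.4, 0.5, 41.2], [3.1, 10.4, 48.9]]
side +y 81 rest x range [-23.1  20.3]
side -y 89 rest x range [-22.8  18.9]
top +y 112 rest x range [-22.4  19. ]
top -y 104 rest x range [-21.4  19.2]
33.3 [-0.3  0.5 -0.6]
```

View pics/side10.png

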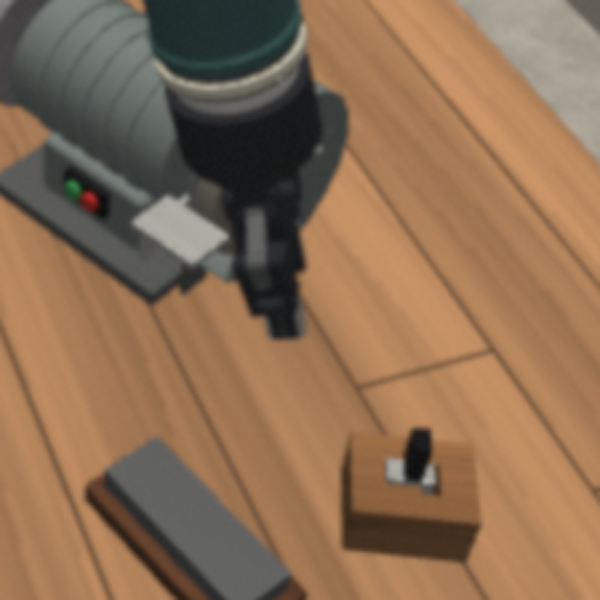

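The gauge stands upright on its block with its grip at (418,455) and its foot flat. The rest hasn't moved (edge at about +19 mm), the oilstone looks undisturbed and the hand is clear, so I'm handing in.

```bash
python3 -c "
from workcell import *
print(finish_job())"
```

```text
the job is handed in; nothing more can be done
None
```

The job is done and handed in at about 33 s of the 64 s allowed; no verdict is reported.

**What I did**
- I took the gauge from its block and hung it on the rest with the blade about 4–5 mm off the edge.
- I let go and pushed the rest's front edge in about 19 mm with shut fingers. The push rose from the roughly 6.5 N sliding force to 11.7 N, a nip of about 5.5 N.
- I regrasped the gauge and drew it straight up at about 10 mm/s. The wrist felt about 7 N of drag beyond the gauge's weight, then it came free.
- I lowered the gauge into its slot and let go.

**Last checks**
- **Gauge:** it stands upright in the slot with its foot on the block and the hand well clear. Its grip measured within about 2 mm of where it started.
- **Rest:** its edge read the same before and after the draw, about 4 mm from the wheel by depth. I estimate 75–76 mm in front of the spindle, allowing for the wheel radius of about 72 mm that I fitted from depth.
- **Bystanders:** the oilstone looks undisturbed. The oil bottle and knife were not in the last view, but the arm only passed high near them on the first move.

**What disagreed or could have gone wrong**
- **Drag:** about 7 N is slightly above the 1–6 N stated for a light nip.
- **Contact height:** setting the gauge on the rest gave about 12 N of contact 3 mm higher than I had calculated.
- **Typing slip:** the first row of the first move asked for a huge shift. The speed limit cut it to a small step that did no harm.

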